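# Index the rubber sample turntable to the hardness gauge

## Robot

A 7-joint arm with a two-finger parallel gripper is mounted at the origin on the work surface. World frame = base frame: x ahead of the robot, y to its left, z up, the work surface at z = 0. Lengths are in m, angles in rad, forces in N, time in s.
With the tool pointing down it reaches from about 0.4 to 0.85 m from the base axis. Payload 10.4 kg.
Tool frame: the origin (TCP) lies between the finger pads; the fingertips stand 11 mm ahead of it and the grasp point (between the pads) lies 8 mm behind it (r.tcp_to_tips is the distance from the TCP to the fingertips, in m); z points along the fingers, y is the line along which they close (so a half turn about z gives the same grasp; the last joint's range is limited). The gripper opens to 87 mm and grips with 3 to 60 N. Pads are 19 mm wide; open, the fingers measure 117 mm over their backs; the gripper's body (75 mm by 190 mm) begins 51 mm behind the grasp point.
Start: joints at [1.102, 0.332, -0.065, 1.46, 0.022, 1.35, -0.088], TCP at [0.27, -0.564, 0.234] pointing down, gripper open.
Joint ranges: [-2.6, 2.6], [-0.5, 2.12], [-1.47, 1.34], [0.16, 2.42], [-1.27, 4.41], [0.06, 2.06], [-2.6, 2.6]. Speed limits (rad/s): [2.22, 2.22, 2.79, 2.79, 3.14, 3.14, 3.14].

## Interface

Orientations are given as a unit quaternion [x, y, z, w].
In Python, from bench import r gives the robot as it stands. The module is installed in compiled form; this text tells all that it offers.
- The arm moves only by the shell command python3 -m crank 'ROWS' [FORCE]. ROWS is JSON, a list of rows, each an object of numbers: "claw": the closure, from -1 (fully open) to 1 (shut); "dx", "dy", "dz": the shift along the tool's x, y, z each as a share of 3 cm, from -1 to 1; "ax", "ay", "az": the turn, a rotation vector about the tool's x, y, z each as a share of 6 degrees, from -1 to 1. A call has 1 to 8 rows; each row shifts and turns the commanded pose from where the row before left it, along the tool's axes as they then stand; what a row does not reach is not made up. A row lasts 1/12 s, in which the tool goes at most 41.7 mm and 7.16 degrees, less where a joint would pass 70% of its speed; a pose out of reach is approached as far as the arm can. A call with a number of a shift or a turn outside -1 to 1 is refused whole. A call with a gripper value outside its range is refused whole. The fingers move at their own pace and stop on an object; FORCE is the grip in N (left out, the last holds). Time passes only in rows, so rows that do not move let the fingers close. It gives the time, the measured TCP pose, the force, the opening and the grip force at its end, in the units of the state.
- r.read_state(): the state, without advancing time (a new reading comes with each control period).
- r.camera(name): name is "scene" or "top"; returns a dict with "color" (384x512x3 uint8, red, green, blue), "mtx" (3x3 intrinsics, pixels), "R" (3x3) and "t" (3): a world point X has camera coordinates R X + t. Camera axes: x right, y down, z forward; pixel columns grow to the right and rows downward; lengths in m; the calibration is good to about 2 mm. A picture is of the moment at which its call begins. There is no depth.
- r.close_job(): hands the job in; it is judged then, once.
The state is a dict: "time": time; "joint_positions": joint angles; "joint_vel": joint speeds; "joint_torque": joint torques, N m; "ee_pos": TCP position; "eef_rot": TCP orientation; "ft_force": force on the tool from outside, world axes, zero at the start; "torque": the same for the moment, N m; "width": finger opening in m; "grip_force": force on a finger pad.
Only numpy, scipy, OpenCV 4.12 (cv2) and the standard library are available. Lean on these libraries where they do the work, as an engineer would, in place of code of your own. Each camera call takes 0.05 s, during which the arm holds its last target. There are 200 camera calls.

## Task

Work the index lever of the sample turntable in full strokes, letting its spring bring it back each time, until the square-cut rubber block stands under the foot of the hardness gauge; then let go of the lever. Do not turn the turntable by hand and do not lift the block out of its pocket.

Things in the scene. Friction and masses are not known exactly. Their poses are not given: they have to be found in the camera images.
- lever_knob (a point): Sizes in mm. Centre of the upright black knob (dia 24, 56 tall, top 100 above bench) ending the index lever, 190 from the turntable's axis, about which it turns. Sprung to its back stop. A full stroke is 40 degrees counter-clockwise from above (knob moves 130, to the robot's right) to a hard stop: first 10 slack, then its pawl drives the turntable; 4-7 N. Let go, it springs back in 1 s.
- carousel: Aluminium turntable (mm), dia 224, 10 thick. Origin on its vertical axis, at its underside, 34 above bench; z up; x, y turn with it. 12 pockets between pins, every 30 degrees at radius 85. Each full stroke turns it one pocket counter-clockwise from above, a pocket again exactly under the gauge; the lever's return does not move it. It cannot go back. Robot may not push it over 3 N.
- square_center (a point): (mm) Centre (half-way up) of the square off-white rubber block, 26 x 26 x 14, loose in a turntable pocket, top 58 above bench, 1.5 to 3 mm play to the 8 tall pins. Three round pucks of the same rubber stand in the pockets next to it. It starts two to five pockets before the gauge, so it needs two to five full strokes.
- gauge_foot (a point): (mm) Underside centre of the round foot (dia 18) of the fixed dial hardness gauge, 78 above bench, over the pocket circle on the side away from the robot. Dial and column (to 227 high) stand above and beyond it. The block passes 20 below it.
Mind the look-alikes: they are no part of the job. What is shaped like the part that bears square_center but blue or turquoise is not meant.

How it is judged:
At the end, for the whole second after the job is handed in: The square block stands in its pocket on the turntable within 14 mm (seen from above) of the point below the gauge foot, and the turntable is at rest (horizontal distance between square_center and gauge_foot below 0.014 m and z of square_center in the frame of carousel between 0.012 and 0.022 m and angular speed of carousel below 0.05 rad/s); the robot touches nothing.
It fails at once if the robot pushed the turntable itself (over 3 N) instead of working the lever (contact force between any of the fingers, the arm and carousel above 3 N).
It fails at once if the square block was lifted out of its pocket (z of square_center in the frame of carousel above 0.03 m).
It also fails if it takes over 67 s, if anything falls off the work surface, if the arm or the gripper's body presses on something with over 40 N, if the wrist force passes 120 N, or if a joint passes its speed limit or range.

## Working session

There is one attempt and no reset: what is moved stays moved. The work goes in short steps, Python scripts to look and compute and a shell command to move; the robot and the scene stay as the last step left them, time stands still between calls to the robot, and variables do not carry over. Pictures are saved under pics/ and viewed, at most 10 in all, crops included, and the job is handed in when it is done.

```bash
mkdir -p pics
python3 - <<'E'
from bench import r
import cv2
s=r.read_state()
print({k:s[k] for k in('time','ee_pos','eef_rot','ft_force','width')},r.tcp_to_tips)
for n in('scene','top'):
    c=r.camera(n); cv2.imwrite(f'pics/{n}0.png',cv2.cvtColor(c['color'],cv2.COLOR_RGB2BGR)); print(n,c['mtx'],c['R'],c['t'])
E
```

```text
{'time': 0.0, 'ee_pos': array([ 0.26927714, -0.56360774,  0.23278446]), 'eef_rot': array([ 9.75259734e-01,  2.21061025e-01, -2.20187176e-04, -6.52668581e-04]), 'ft_force': array([ 0.2267956 ,  0.73489764, -0.66386083]), 'width': 0.08704969223094823} 0.011
scene [[457.07275745   0.         257.74598514]
 [  0.         457.07275745 192.92450259]
 [  0.           0.           1.        ]] [[-0.30980069  0.95078298  0.00593727]
 [ 0.50880537  0.17105652 -0.84371604]
 [-0.80320646 -0.2583629  -0.53675692]] [ 0.2754252  -0.24504057  1.49092571]
top [[463.50656072   0.         245.65444272]
 [  0.         463.50656072 185.24317117]
 [  0.           0.           1.        ]] [[-0.00107165 -0.99957965  0.02897205]
 [-0.98773656 -0.00346523 -0.15609123]
 [ 0.15612601 -0.02878403 -0.98731765]] [-0.09314649  0.68193289  0.91418254]
```

View pics/scene0.png

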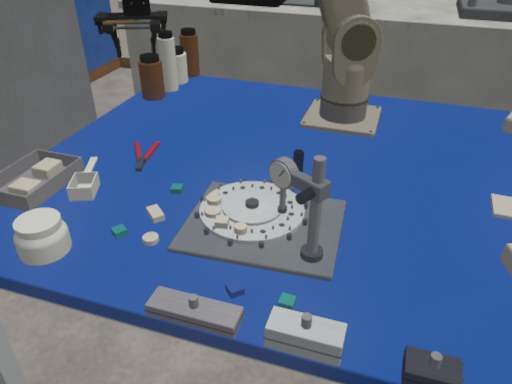

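View pics/top0.png

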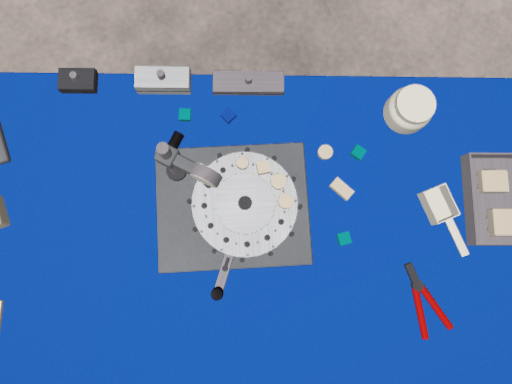

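Scene: knob top about (299,155), turntable hub (252,203), square block (222,223), gauge foot about (282,209). Top: knob (217,294), hub (245,203), block (264,168), gauge head about (208,177). I'll zoom in for exact pixels.

Run:
```python
import cv2,numpy as np
a=cv2.imread('pics/scene0.png')[140:270,180:350]; b=cv2.imread('pics/top0.png')[130:305,150:315]
f=lambda i,w,h:cv2.resize(i,(w,h),interpolation=cv2.INTER_CUBIC)
A=f(a,680,520);cv2.imwrite('pics/z1.png',A);cv2.imwrite('pics/z2.png',f(b,165*3,175*3))
```

```text
(no output)
```

View pics/z1.png

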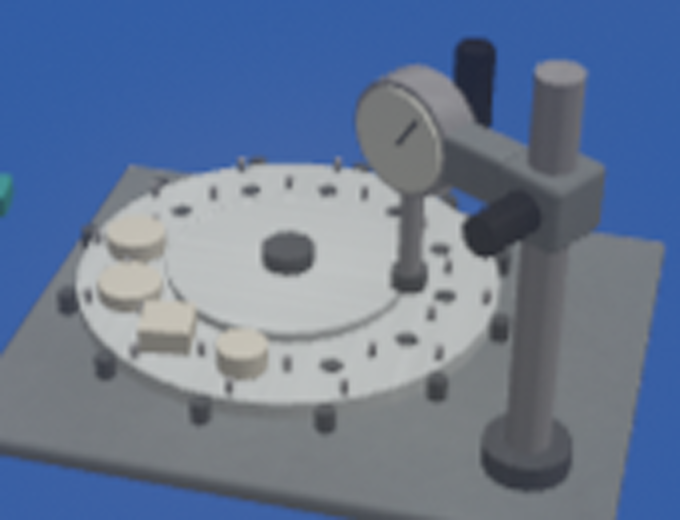

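View pics/z2.png

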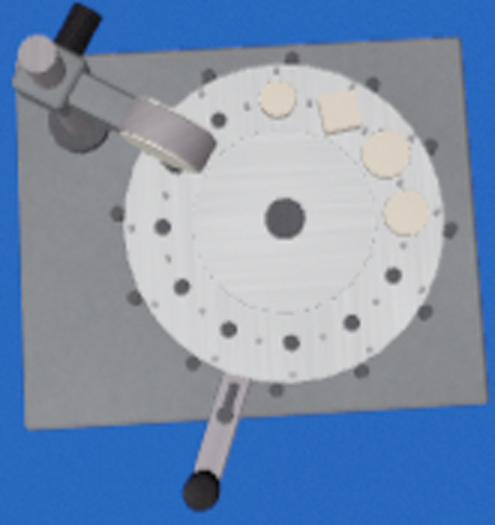

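Zoomed: scene knob top (299,151), hub (252.2,201), block top (222,220), foot underside (282.2,211). Top view: knob (217,293), hub (245,202), block (263,167). The foot is hidden by the dial from above.

```bash
cat > h.py <<'E'
import numpy as np
from bench import r
def ray(c,p):
    d=c['R'].T@np.linalg.solve(c['mtx'],[p[0],p[1],1]); return -c['R'].T@c['t'],d/np.linalg.norm(d)
def plane(c,p,z):
    o,d=ray(c,p); return o+d*(z-o[2])/d[2]
def tri(c1,p1,c2,p2):
    A=0;b=0
    for c,p in((c1,p1),(c2,p2)):
        o,d=ray(c,p);M=np.eye(3)-np.outer(d,d);A=A+M;b=b+M@o
    return np.linalg.solve(A,b)
E
cat > m.py <<'E'
from h import *
np.set_printoptions(precision=4,suppress=True)
s,t=r.camera('scene'),r.camera('top')
P={k:tri(s,a,t,b) for k,a,b in(('knob',(299,151),(217,293.8)),('hub',(252.2,201.2),(245,202.3)),('blk',(222,220),(263,167.3)))}
P['foot']=plane(s,(282.2,210.7),.078)
for n,c,p,z in(('knob_s',s,(299,151),.1),('knob_t',t,(217,293.8),.1),('hub_s',s,(252.2,201.2),.05),('hub_t',t,(245,202.3),.05),('blk_t',t,(263,167.3),.058),('blk_s',s,(222,220),.058)): P[n]=plane(c,p,z)
h=P['hub_t']
for k,v in P.items():
    d=v-h; print(k,v,'r',np.hypot(d[0],d[1]).round(4),'ang',np.degrees(np.arctan2(d[1],d[0])).round(1))
E
python3 m.py
```

```text
knob [ 0.464  -0.0364  0.0988] r 0.1907 ang 163.3
hub [ 0.6457 -0.0913  0.0597] r 0.001 ang -164.2
blk [ 0.7209 -0.1297  0.0536] r 0.0837 ang -27.5
foot [ 0.6853 -0.0161  0.078 ] r 0.0844 ang 62.8
knob_s [ 0.4665 -0.0366  0.1   ] r 0.1883 ang 163.2
knob_t [ 0.4639 -0.0358  0.1   ] r 0.191 ang 163.2
hub_s [ 0.6319 -0.0966  0.05  ] r 0.0158 ang -159.4
hub_t [ 0.6467 -0.0911  0.05  ] r 0.0 ang 0.0
blk_t [ 0.7198 -0.1287  0.058 ] r 0.0822 ang -27.3
blk_s [ 0.7267 -0.1281  0.058 ] r 0.0881 ang -24.8
```

The block sits at -27° and the gauge at 63°, so 90° remains, which is three strokes. I'll square the tool to the world axes, close the fist and push the knob along its arc.

```bash
python3 -m crank '[{"claw":1,"az":0.85},{"claw":1,"az":0.85},{"claw":1,"az":0.85},{"claw":1,"az":0.85},{"claw":1,"az":0.85},{"claw":1},{"claw":1}]' 20
```

```text
invalid input at $[0]: expected keys claw, dx, dy, dz, ax, ay, az
```

```bash
python3 -m crank '[{"claw":1,"dx":0,"dy":0,"dz":0,"ax":0,"ay":0,"az":0.85},{"claw":1,"dx":0,"dy":0,"dz":0,"ax":0,"ay":0,"az":0.85},{"claw":1,"dx":0,"dy":0,"dz":0,"ax":0,"ay":0,"az":0.85},{"claw":1,"dx":0,"dy":0,"dz":0,"ax":0,"ay":0,"az":0.85},{"claw":1,"dx":0,"dy":0,"dz":0,"ax":0,"ay":0,"az":0.85},{"claw":1,"dx":0,"dy":0,"dz":0,"ax":0,"ay":0,"az":0}]' 20
```

```text
time: 0.7
ee_pos: [0.2695, -0.5638, 0.2333]
eef_rot: [1.0, -0.002, -0.0, -0.0]
ft_force: [0.6, -0.4, 0.6]
width: 0.0547
grip_force: 0.0
```

```bash
python3 -m crank '[{"claw":1,"dx":0.35,"dy":-0.96,"dz":0,"ax":0,"ay":0,"az":0},{"claw":1,"dx":0.35,"dy":-0.96,"dz":0,"ax":0,"ay":0,"az":0},{"claw":1,"dx":0.35,"dy":-0.96,"dz":0,"ax":0,"ay":0,"az":0},{"claw":1,"dx":0.35,"dy":-0.96,"dz":0,"ax":0,"ay":0,"az":0},{"claw":1,"dx":0.35,"dy":-0.96,"dz":0,"ax":0,"ay":0,"az":0},{"claw":1,"dx":0.35,"dy":-0.96,"dz":0,"ax":0,"ay":0,"az":0},{"claw":1,"dx":0.35,"dy":-0.96,"dz":0,"ax":0,"ay":0,"az":0},{"claw":1,"dx":0.35,"dy":-0.96,"dz":0,"ax":0,"ay":0,"az":0}]'
python3 -m crank '[{"claw":1,"dx":0.35,"dy":-0.96,"dz":0,"ax":0,"ay":0,"az":0},{"claw":1,"dx":0.35,"dy":-0.96,"dz":0,"ax":0,"ay":0,"az":0},{"claw":1,"dx":0.35,"dy":-0.96,"dz":0,"ax":0,"ay":0,"az":0},{"claw":1,"dx":0.35,"dy":-0.96,"dz":0,"ax":0,"ay":0,"az":0},{"claw":1,"dx":0.35,"dy":-0.96,"dz":0,"ax":0,"ay":0,"az":0},{"claw":1,"dx":0.35,"dy":-0.96,"dz":0,"ax":0,"ay":0,"az":0},{"claw":1,"dx":0.35,"dy":-0.96,"dz":0,"ax":0,"ay":0,"az":0},{"claw":1,"dx":0.35,"dy":-0.96,"dz":0,"ax":0,"ay":0,"az":0}]'
```

```text
time: 1.37
ee_pos: [0.3535, -0.332, 0.2336]
eef_rot: [1.0, 0.002, -0.0, 0.0]
ft_force: [0.5, -0.3, 0.2]
width: 0.0041
grip_force: 0.0
time: 2.03
ee_pos: [0.4374, -0.1015, 0.2337]
eef_rot: [1.0, 0.002, 0.0, 0.0]
ft_force: [1.2, -0.0, -0.3]
width: 0.0007
grip_force: 0.0
```

```bash
python3 -m crank '[{"claw":1,"dx":0.29,"dy":-0.96,"dz":0,"ax":0,"ay":0,"az":0},{"claw":1,"dx":0.29,"dy":-0.96,"dz":0,"ax":0,"ay":0,"az":0},{"claw":1,"dx":0.29,"dy":-0.96,"dz":0,"ax":0,"ay":0,"az":0},{"claw":1,"dx":0.29,"dy":-0.96,"dz":0,"ax":0,"ay":0,"az":0},{"claw":1,"dx":0,"dy":0,"dz":0,"ax":0,"ay":0,"az":0}]'
python3 -m crank '[{"claw":1,"dx":0,"dy":0,"dz":0.88,"ax":0,"ay":0,"az":0},{"claw":1,"dx":0,"dy":0,"dz":0.88,"ax":0,"ay":0,"az":0},{"claw":1,"dx":0,"dy":0,"dz":0.88,"ax":0,"ay":0,"az":0},{"claw":1,"dx":0,"dy":0,"dz":0.88,"ax":0,"ay":0,"az":0},{"claw":1,"dx":0,"dy":0,"dz":0.88,"ax":0,"ay":0,"az":0},{"claw":1,"dx":0,"dy":0,"dz":0.8,"ax":0,"ay":0,"az":0},{"claw":1,"dx":0,"dy":0,"dz":0,"ax":0,"ay":0,"az":0}]'
```

```text
time: 2.45
ee_pos: [0.4726, 0.0183, 0.2338]
eef_rot: [1.0, 0.006, 0.001, -0.001]
ft_force: [-0.9, 0.7, -0.0]
width: 0.0007
grip_force: 0.0
time: 3.03
ee_pos: [0.4689, 0.0118, 0.0736]
eef_rot: [1.0, 0.002, -0.003, -0.0]
ft_force: [-1.4, -0.1, 0.3]
width: 0.0007
grip_force: 0.0
```

```bash
python3 -m crank '[{"claw":1,"dx":-0.07,"dy":0.5,"dz":0,"ax":0,"ay":0,"az":0},{"claw":1,"dx":-0.13,"dy":0.5,"dz":0,"ax":0,"ay":0,"az":0},{"claw":1,"dx":-0.1,"dy":0.5,"dz":0,"ax":0,"ay":0,"az":0},{"claw":1,"dx":-0.07,"dy":0.5,"dz":0,"ax":0,"ay":0,"az":0}]'
python3 -m crank '[{"claw":1,"dx":-0.03,"dy":0.5,"dz":0,"ax":0,"ay":0,"az":0},{"claw":1,"dx":0.02,"dy":0.5,"dz":0,"ax":0,"ay":0,"az":0},{"claw":1,"dx":0.05,"dy":0.5,"dz":0,"ax":0,"ay":0,"az":0},{"claw":1,"dx":0.1,"dy":0.5,"dz":0,"ax":0,"ay":0,"az":0}]'
python3 - <<'E'
from bench import r
import cv2,numpy as np
a=r.camera('scene')['color'][100:280,150:350];b=r.camera('top')['color'][110:310,140:320]
i=np.hstack([cv2.resize(a,(400,400)),cv2.resize(b,(400,400))])
cv2.imwrite('pics/s1.png',cv2.cvtColor(i,cv2.COLOR_RGB2BGR))
E
```

```text
time: 3.37
ee_pos: [0.4604, -0.0476, 0.0787]
eef_rot: [1.0, 0.002, -0.0, -0.0]
ft_force: [-2.4, 7.2, -0.0]
width: 0.0003
grip_force: 3.9
time: 3.7
ee_pos: [0.4644, -0.1075, 0.0786]
eef_rot: [1.0, 0.002, -0.001, -0.0]
ft_force: [-4.0, 5.7, 0.7]
width: 0.0005
grip_force: 2.5
```

View pics/s1.png

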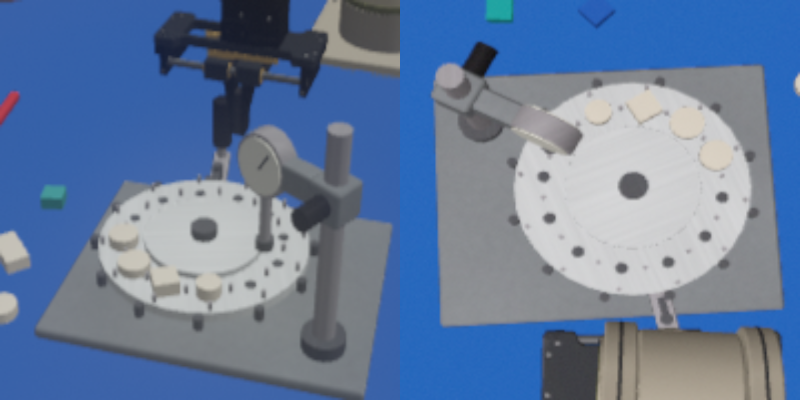

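The disc is turning with the lever: the block moved to about (645,106) in the top crop, and the knob is in contact. I'll ease up to the hard stop.

```bash
python3 -m crank '[{"claw":1,"dx":0.08,"dy":0.3,"dz":0,"ax":0,"ay":0,"az":0},{"claw":1,"dx":0.08,"dy":0.3,"dz":0,"ax":0,"ay":0,"az":0},{"claw":1,"dx":0.06,"dy":0.2,"dz":0,"ax":0,"ay":0,"az":0},{"claw":1,"dx":0,"dy":0,"dz":0,"ax":0,"ay":0,"az":0}]'
python3 -m crank '[{"claw":1,"dx":0.03,"dy":0.1,"dz":0,"ax":0,"ay":0,"az":0},{"claw":1,"dx":0.03,"dy":0.1,"dz":0,"ax":0,"ay":0,"az":0},{"claw":1,"dx":0,"dy":0,"dz":0,"ax":0,"ay":0,"az":0}]'
```

```text
time: 4.13
ee_pos: [0.4721, -0.1319, 0.0783]
eef_rot: [1.0, 0.001, 0.0, 0.0]
ft_force: [-1.2, 2.2, 1.6]
width: 0.0003
grip_force: 1.4
time: 4.38
ee_pos: [0.4741, -0.1378, 0.078]
eef_rot: [1.0, 0.001, 0.001, 0.0]
ft_force: [-1.5, 3.8, 4.0]
width: 0.0
grip_force: 2.2
```

```bash
python3 -m crank '[{"claw":1,"dx":0.03,"dy":0.1,"dz":0,"ax":0,"ay":0,"az":0},{"claw":1,"dx":0,"dy":0,"dz":0,"ax":0,"ay":0,"az":0}]'
python3 -m crank '[{"claw":1,"dx":0.03,"dy":0.1,"dz":0,"ax":0,"ay":0,"az":0},{"claw":1,"dx":0,"dy":0,"dz":0,"ax":0,"ay":0,"az":0}]'
```

```text
time: 4.55
ee_pos: [0.475, -0.1408, 0.0779]
eef_rot: [1.0, 0.001, 0.001, 0.0]
ft_force: [-0.6, 3.4, 5.0]
width: 0.0006
grip_force: 2.3
time: 4.72
ee_pos: [0.4759, -0.1433, 0.0779]
eef_rot: [1.0, 0.001, 0.0, -0.0]
ft_force: [-1.2, 5.9, 4.8]
width: 0.0008
grip_force: 3.5
```

```bash
cat > b.py <<'E'
from h import *
import cv2
c=r.camera('top');h=cv2.cvtColor(c['color'],cv2.COLOR_RGB2HSV)
m=((h[...,0]>8)&(h[...,0]<32)&(h[...,1]>35)&(h[...,2]>150)).astype('uint8')
n,_,st,ce=cv2.connectedComponentsWithStats(m)
for k in range(1,n):
    if st[k,4]<20: continue
    d=plane(c,ce[k],.056)[:2]-[.646,-.091]
    if np.hypot(*d)<.12: print(ce[k].round(1),st[k,4],'r',np.hypot(*d).round(4),'ang',np.degrees(np.arctan2(d[1],d[0])).round(1))
s=r.read_state();print(s['time'],s['ft_force'].round(1),s['ee_pos'].round(4))
E
python3 b.py
```

```text
4.7667 [-2.   5.2  5.7] [ 0.4759 -0.1431  0.0779]
```

```bash
python3 - <<'E'
import cv2
h=cv2.cvtColor(cv2.imread('pics/top0.png'),cv2.COLOR_BGR2HSV)
for p in((263,167),(279,181),(287,201),(242,162),(245,190),(200,205)):print(h[p[1],p[0]])
E
sed -i 's/>35)/>22)/' b.py; python3 b.py
```

```text
[ 18  26 217]
[ 18  26 217]
[ 20  25 217]
[ 18  26 218]
[120   1 212]
[ 90   1 211]
[242.4 162.5] 146 r 0.0845 ang 3.8
[262.7 167.2] 178 r 0.0832 ang -26.6
[222.5 169. ] 100 r 0.0847 ang 33.9
[278.4 180.9] 159 r 0.0833 ang -57.0
4.8167 [-1.2  5.6  5.4] [ 0.4759 -0.1431  0.0779]
```

The block went from -27° to about 3.8°, essentially a full pocket. I'll press on until the stop force shows.

```bash
python3 -m crank '[{"claw":1,"dx":0.03,"dy":0.1,"dz":0,"ax":0,"ay":0,"az":0},{"claw":1,"dx":0,"dy":0,"dz":0,"ax":0,"ay":0,"az":0}]'
python3 -m crank '[{"claw":1,"dx":0.02,"dy":0.07,"dz":0,"ax":0,"ay":0,"az":0},{"claw":1,"dx":0,"dy":0,"dz":0,"ax":0,"ay":0,"az":0}]'; python3 b.py
```

```text
time: 4.98
ee_pos: [0.4763, -0.1445, 0.0778]
eef_rot: [1.0, 0.001, -0.0, -0.001]
ft_force: [-4.3, 13.1, 9.2]
width: 0.0004
grip_force: 7.0
time: 5.15
ee_pos: [0.4766, -0.1453, 0.0777]
eef_rot: [1.0, 0.002, -0.001, -0.002]
ft_force: [-7.5, 17.3, 14.1]
width: 0.0002
grip_force: 9.6
[241.9 162.9] 145 r 0.0838 ang 4.5
[262.3 167.1] 179 r 0.083 ang -25.9
[222.2 169.2] 102 r 0.0846 ang 34.4
[278.1 180.6] 161 r 0.0833 ang -56.5
5.2 [-7.1 16.7 12.1] [ 0.4766 -0.1452  0.0778]
```

Stop reached (17 N, table does not move on). Back off along the arc, letting the spring return the lever.

```bash
python3 -m crank '[{"claw":1,"dx":-0.15,"dy":-0.7,"dz":0,"ax":0,"ay":0,"az":0},{"claw":1,"dx":-0.15,"dy":-0.7,"dz":0,"ax":0,"ay":0,"az":0},{"claw":1,"dx":-0.1,"dy":-0.7,"dz":0,"ax":0,"ay":0,"az":0},{"claw":1,"dx":-0.05,"dy":-0.7,"dz":0,"ax":0,"ay":0,"az":0},{"claw":1,"dx":0,"dy":-0.7,"dz":0,"ax":0,"ay":0,"az":0},{"claw":1,"dx":0.05,"dy":-0.7,"dz":0,"ax":0,"ay":0,"az":0},{"claw":1,"dx":0.1,"dy":-0.7,"dz":0,"ax":0,"ay":0,"az":0},{"claw":1,"dx":0.1,"dy":-0.7,"dz":0,"ax":0,"ay":0,"az":0}]'
python3 -m crank '[{"claw":1,"dx":0,"dy":0,"dz":0,"ax":0,"ay":0,"az":0},{"claw":1,"dx":0,"dy":0,"dz":0,"ax":0,"ay":0,"az":0},{"claw":1,"dx":0,"dy":0,"dz":0,"ax":0,"ay":0,"az":0},{"claw":1,"dx":0,"dy":0,"dz":0,"ax":0,"ay":0,"az":0},{"claw":1,"dx":0,"dy":0,"dz":0,"ax":0,"ay":0,"az":0},{"claw":1,"dx":0,"dy":0,"dz":0,"ax":0,"ay":0,"az":0},{"claw":1,"dx":0,"dy":0,"dz":0,"ax":0,"ay":0,"az":0}]'; python3 b.py
```

```text
time: 5.87
ee_pos: [0.4709, 0.0195, 0.0776]
eef_rot: [1.0, 0.0, 0.0, 0.0]
ft_force: [1.0, 0.1, -0.1]
width: 0.0005
grip_force: 0.0
time: 6.45
ee_pos: [0.4707, 0.0186, 0.0775]
eef_rot: [1.0, -0.0, 0.0, 0.0]
ft_force: [-0.0, -1.3, -0.1]
width: 0.0006
grip_force: 0.0
[242.  162.8] 143 r 0.0838 ang 4.4
[262.2 167.1] 178 r 0.083 ang -25.9
[222.2 169.2] 103 r 0.0847 ang 34.5
[278.1 180.6] 160 r 0.0833 ang -56.5
6.5 [0.2 0.2 0.4] [0.4707 0.0187 0.0776]
```

```bash
python3 -m crank '[{"claw":1,"dx":0,"dy":0,"dz":0,"ax":0,"ay":0,"az":0},{"claw":1,"dx":0,"dy":0,"dz":0,"ax":0,"ay":0,"az":0},{"claw":1,"dx":0,"dy":0,"dz":0,"ax":0,"ay":0,"az":0},{"claw":1,"dx":-0.1,"dy":0.6,"dz":0,"ax":0,"ay":0,"az":0},{"claw":1,"dx":-0.13,"dy":0.5,"dz":0,"ax":0,"ay":0,"az":0},{"claw":1,"dx":-0.1,"dy":0.5,"dz":0,"ax":0,"ay":0,"az":0},{"claw":1,"dx":-0.07,"dy":0.5,"dz":0,"ax":0,"ay":0,"az":0}]'
python3 -m crank '[{"claw":1,"dx":-0.03,"dy":0.5,"dz":0,"ax":0,"ay":0,"az":0},{"claw":1,"dx":0.02,"dy":0.5,"dz":0,"ax":0,"ay":0,"az":0},{"claw":1,"dx":0.05,"dy":0.5,"dz":0,"ax":0,"ay":0,"az":0},{"claw":1,"dx":0.1,"dy":0.5,"dz":0,"ax":0,"ay":0,"az":0},{"claw":1,"dx":0.08,"dy":0.3,"dz":0,"ax":0,"ay":0,"az":0},{"claw":1,"dx":0.08,"dy":0.3,"dz":0,"ax":0,"ay":0,"az":0}]'
python3 -m crank '[{"claw":1,"dx":0.08,"dy":0.25,"dz":0,"ax":0,"ay":0,"az":0},{"claw":1,"dx":0.06,"dy":0.2,"dz":0,"ax":0,"ay":0,"az":0},{"claw":1,"dx":0.03,"dy":0.1,"dz":0,"ax":0,"ay":0,"az":0},{"claw":1,"dx":0,"dy":0,"dz":0,"ax":0,"ay":0,"az":0}]'; python3 b.py
```

```text
time: 7.08
ee_pos: [0.4578, -0.0437, 0.0773]
eef_rot: [1.0, 0.001, -0.001, -0.0]
ft_force: [-2.5, 3.1, 1.3]
width: 0.0006
grip_force: 1.8
time: 7.58
ee_pos: [0.4672, -0.1217, 0.0772]
eef_rot: [1.0, 0.0, -0.001, -0.0]
ft_force: [-3.3, 4.5, 1.2]
width: 0.0002
grip_force: 2.2
time: 7.92
ee_pos: [0.473, -0.1386, 0.0774]
eef_rot: [1.0, 0.0, -0.0, -0.0]
ft_force: [-1.8, 2.7, -0.3]
width: 0.0005
grip_force: 1.2
[243.2 162.9] 175 r 0.0835 ang 2.6
[223.4 168.4] 138 r 0.0846 ang 32.4
[263.6 167.6] 156 r 0.0832 ang -28.0
[208.5 187.5] 20 r 0.0821 ang 67.9
7.9667 [-1.8  1.8 -0.4] [ 0.473  -0.1383  0.0775]
```

```bash
python3 -m crank '[{"claw":1,"dx":0.03,"dy":0.15,"dz":0,"ax":0,"ay":0,"az":0},{"claw":1,"dx":0.03,"dy":0.1,"dz":0,"ax":0,"ay":0,"az":0},{"claw":1,"dx":0,"dy":0,"dz":0,"ax":0,"ay":0,"az":0}]'
python3 -m crank '[{"claw":1,"dx":0.01,"dy":0.07,"dz":0,"ax":0,"ay":0,"az":0},{"claw":1,"dx":0,"dy":0.04,"dz":0,"ax":0,"ay":0,"az":0},{"claw":1,"dx":0,"dy":0,"dz":0,"ax":0,"ay":0,"az":0}]'; python3 b.py
```

```text
time: 8.22
ee_pos: [0.4748, -0.1439, 0.0774]
eef_rot: [1.0, 0.001, -0.0, -0.001]
ft_force: [-2.6, 9.7, 0.1]
width: 0.0008
grip_force: 4.9
time: 8.47
ee_pos: [0.4751, -0.145, 0.0774]
eef_rot: [1.0, 0.002, -0.0, -0.002]
ft_force: [-4.3, 18.0, 1.9]
width: 0.0006
grip_force: 8.8
[242.1 162.9] 176 r 0.0836 ang 4.3
[262.5 167. ] 159 r 0.0834 ang -26.1
[222.7 169. ] 129 r 0.0844 ang 33.6
[207.6 187.8] 36 r 0.0836 ang 68.8
8.5167 [-3.2 17.2  2. ] [ 0.4751 -0.1449  0.0774]
```

Second stroke is at the stop, with the block at 34°. Next is the return, then the third stroke.

```bash
python3 -m crank '[{"claw":1,"dx":-0.15,"dy":-0.7,"dz":0,"ax":0,"ay":0,"az":0},{"claw":1,"dx":-0.15,"dy":-0.7,"dz":0,"ax":0,"ay":0,"az":0},{"claw":1,"dx":-0.1,"dy":-0.7,"dz":0,"ax":0,"ay":0,"az":0},{"claw":1,"dx":-0.05,"dy":-0.7,"dz":0,"ax":0,"ay":0,"az":0},{"claw":1,"dx":0,"dy":-0.7,"dz":0,"ax":0,"ay":0,"az":0},{"claw":1,"dx":0.05,"dy":-0.7,"dz":0,"ax":0,"ay":0,"az":0},{"claw":1,"dx":0.1,"dy":-0.7,"dz":0,"ax":0,"ay":0,"az":0},{"claw":1,"dx":0.13,"dy":-0.7,"dz":0,"ax":0,"ay":0,"az":0}]'
python3 -m crank '[{"claw":1,"dx":0,"dy":0,"dz":0,"ax":0,"ay":0,"az":0},{"claw":1,"dx":0,"dy":0,"dz":0,"ax":0,"ay":0,"az":0},{"claw":1,"dx":0,"dy":0,"dz":0,"ax":0,"ay":0,"az":0},{"claw":1,"dx":0,"dy":0,"dz":0,"ax":0,"ay":0,"az":0},{"claw":1,"dx":0,"dy":0,"dz":0,"ax":0,"ay":0,"az":0},{"claw":1,"dx":0,"dy":0,"dz":0,"ax":0,"ay":0,"az":0},{"claw":1,"dx":0,"dy":0,"dz":0,"ax":0,"ay":0,"az":0},{"claw":1,"dx":0,"dy":0,"dz":0,"ax":0,"ay":0,"az":0}]'
python3 b.py
```

```text
time: 9.18
ee_pos: [0.4705, 0.0194, 0.0781]
eef_rot: [1.0, 0.0, 0.001, 0.0]
ft_force: [0.0, -0.7, 0.2]
width: 0.0007
grip_force: 0.0
time: 9.85
ee_pos: [0.4698, 0.0185, 0.0776]
eef_rot: [1.0, 0.0, 0.0, 0.0]
ft_force: [0.5, 1.5, -0.6]
width: 0.0008
grip_force: 0.0
[242.2 163. ] 175 r 0.0835 ang 4.1
[262.5 167. ] 160 r 0.0834 ang -26.1
[222.6 168.9] 133 r 0.0846 ang 33.8
[207.6 187.8] 36 r 0.0836 ang 68.8
9.9 [0.4 0.1 0.1] [0.4698 0.0186 0.0776]
```

```bash
python3 -m crank '[{"claw":1,"dx":0,"dy":0,"dz":0,"ax":0,"ay":0,"az":0},{"claw":1,"dx":0,"dy":0,"dz":0,"ax":0,"ay":0,"az":0},{"claw":1,"dx":0,"dy":0,"dz":0,"ax":0,"ay":0,"az":0},{"claw":1,"dx":-0.1,"dy":0.6,"dz":0,"ax":0,"ay":0,"az":0},{"claw":1,"dx":-0.13,"dy":0.5,"dz":0,"ax":0,"ay":0,"az":0},{"claw":1,"dx":-0.1,"dy":0.5,"dz":0,"ax":0,"ay":0,"az":0},{"claw":1,"dx":-0.07,"dy":0.5,"dz":0,"ax":0,"ay":0,"az":0}]'
python3 -m crank '[{"claw":1,"dx":-0.03,"dy":0.5,"dz":0,"ax":0,"ay":0,"az":0},{"claw":1,"dx":0.02,"dy":0.5,"dz":0,"ax":0,"ay":0,"az":0},{"claw":1,"dx":0.05,"dy":0.5,"dz":0,"ax":0,"ay":0,"az":0},{"claw":1,"dx":0.1,"dy":0.5,"dz":0,"ax":0,"ay":0,"az":0},{"claw":1,"dx":0.08,"dy":0.3,"dz":0,"ax":0,"ay":0,"az":0},{"claw":1,"dx":0.08,"dy":0.3,"dz":0,"ax":0,"ay":0,"az":0}]'
python3 -m crank '[{"claw":1,"dx":0.08,"dy":0.25,"dz":0,"ax":0,"ay":0,"az":0},{"claw":1,"dx":0.06,"dy":0.2,"dz":0,"ax":0,"ay":0,"az":0},{"claw":1,"dx":0.03,"dy":0.1,"dz":0,"ax":0,"ay":0,"az":0},{"claw":1,"dx":0,"dy":0,"dz":0,"ax":0,"ay":0,"az":0}]'; python3 b.py
```

```text
time: 10.48
ee_pos: [0.4568, -0.0439, 0.0773]
eef_rot: [1.0, 0.001, -0.001, -0.0]
ft_force: [-2.8, 3.0, 1.4]
width: 0.0005
grip_force: 1.8
time: 10.98
ee_pos: [0.4663, -0.122, 0.0772]
eef_rot: [1.0, 0.0, -0.001, -0.0]
ft_force: [-3.6, 4.3, 0.4]
width: 0.0001
grip_force: 2.2
time: 11.32
ee_pos: [0.472, -0.1389, 0.0774]
eef_rot: [1.0, 0.0, -0.0, -0.0]
ft_force: [-1.4, 2.7, -1.0]
width: 0.0003
grip_force: 1.2
[243.3 162.7] 161 r 0.084 ang 2.4
[223.5 168.5] 171 r 0.0843 ang 32.4
[208.3 187.7] 36 r 0.0823 ang 68.3
[203.8 203.8] 101 r 0.0854 ang 92.3
11.3667 [-1.3  1.3 -0.5] [ 0.4721 -0.1386  0.0774]
```

```bash
python3 -m crank '[{"claw":1,"dx":0.03,"dy":0.15,"dz":0,"ax":0,"ay":0,"az":0},{"claw":1,"dx":0.03,"dy":0.1,"dz":0,"ax":0,"ay":0,"az":0},{"claw":1,"dx":0,"dy":0,"dz":0,"ax":0,"ay":0,"az":0}]'
python3 -m crank '[{"claw":1,"dx":0.01,"dy":0.07,"dz":0,"ax":0,"ay":0,"az":0},{"claw":1,"dx":0,"dy":0.04,"dz":0,"ax":0,"ay":0,"az":0},{"claw":1,"dx":0,"dy":0,"dz":0,"ax":0,"ay":0,"az":0}]'; python3 b.py
python3 -m crank '[{"claw":1,"dx":-0.15,"dy":-0.7,"dz":0,"ax":0,"ay":0,"az":0},{"claw":1,"dx":-0.15,"dy":-0.7,"dz":0,"ax":0,"ay":0,"az":0},{"claw":1,"dx":-0.1,"dy":-0.7,"dz":0,"ax":0,"ay":0,"az":0},{"claw":1,"dx":-0.05,"dy":-0.7,"dz":0,"ax":0,"ay":0,"az":0},{"claw":1,"dx":0,"dy":-0.7,"dz":0,"ax":0,"ay":0,"az":0},{"claw":1,"dx":0.05,"dy":-0.7,"dz":0,"ax":0,"ay":0,"az":0},{"claw":1,"dx":0.1,"dy":-0.7,"dz":0,"ax":0,"ay":0,"az":0},{"claw":1,"dx":0.13,"dy":-0.8,"dz":0,"ax":0,"ay":0,"az":0}]'
python3 -m crank '[{"claw":1,"dx":0,"dy":-0.5,"dz":0,"ax":0,"ay":0,"az":0},{"claw":1,"dx":0,"dy":-0.5,"dz":0,"ax":0,"ay":0,"az":0},{"claw":1,"dx":0,"dy":0,"dz":0,"ax":0,"ay":0,"az":0},{"claw":1,"dx":0,"dy":0,"dz":0,"ax":0,"ay":0,"az":0},{"claw":1,"dx":0,"dy":0,"dz":0,"ax":0,"ay":0,"az":0},{"claw":1,"dx":0,"dy":0,"dz":0,"ax":0,"ay":0,"az":0},{"claw":1,"dx":0,"dy":0,"dz":0,"ax":0,"ay":0,"az":0},{"claw":1,"dx":0,"dy":0,"dz":0,"ax":0,"ay":0,"az":0}]'
python3 b.py
python3 - <<'E'
from bench import r
import cv2,numpy as np
a=r.camera('scene')['color'][100:280,150:350];b=r.camera('top')['color'][110:310,140:320]
i=np.hstack([cv2.resize(a,(400,400)),cv2.resize(b,(400,400))])
cv2.imwrite('pics/s3.png',cv2.cvtColor(i,cv2.COLOR_RGB2BGR))
E
```

```text
time: 11.62
ee_pos: [0.4739, -0.144, 0.0774]
eef_rot: [1.0, 0.001, -0.0, -0.001]
ft_force: [-3.4, 11.0, 1.0]
width: 0.0004
grip_force: 5.3
time: 11.87
ee_pos: [0.4741, -0.1451, 0.0773]
eef_rot: [1.0, 0.002, -0.001, -0.002]
ft_force: [-4.5, 18.1, 3.2]
width: 0.0002
grip_force: 9.2
[242.  162.7] 156 r 0.0842 ang 4.3
[222.6 168.8] 163 r 0.0849 ang 33.7
[207.6 188.1] 52 r 0.0834 ang 69.2
[203.9 204.9] 99 r 0.0853 ang 93.8
11.9167 [-3.4 18.1  2.8] [ 0.4741 -0.145   0.0773]
time: 12.58
ee_pos: [0.4696, 0.0217, 0.0781]
eef_rot: [1.0, -0.0, 0.001, 0.001]
ft_force: [0.1, -0.1, 0.1]
width: 0.0006
grip_force: 0.0
time: 13.25
ee_pos: [0.469, 0.0508, 0.0776]
eef_rot: [1.0, -0.0, 0.0, 0.0]
ft_force: [-0.6, -0.1, 0.6]
width: 0.0007
grip_force: 0.0
[242.  162.7] 157 r 0.0841 ang 4.3
[222.7 168.8] 162 r 0.0849 ang 33.6
[207.6 188.2] 51 r 0.0833 ang 69.4
[203.9 205. ] 101 r 0.0853 ang 93.9
13.3 [-0.3 -0.3  0.5] [0.4689 0.0509 0.0776]
```

View pics/s3.png

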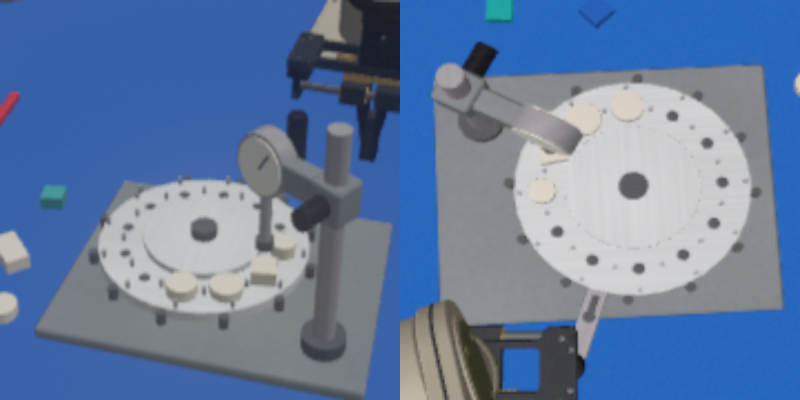

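The square block stands directly below the foot: foot at (265,247), block top at (264,264) in the scene crop. It sits between the pucks at 34° and 94°, i.e. at about 64°, and the lever is back with the hand clear.

```bash
python3 -c "
from bench import r
print(r.close_job())"
```

```text
the job is handed in; nothing more can be done
None
```

Job handed in at about 13 s: after three full lever strokes the square block stands under the gauge foot by the camera check, the lever is released and the hand is clear; no verdict was returned.

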